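Fetch the last loose hinge out of the fittings box

ROBOT

A 6-joint arm with a two-finger parallel gripper is mounted at the origin on a cart in front of the work surface, level with it; the furniture and walls round the work are solid. World frame = base frame: x ahead of the robot, y to its left, z up, the work surface at z = 0. Lengths are in m, angles in rad, forces in N, time in s.
With the tool pointing down it reaches from about 0.275 to 0.975 m from the base axis. Payload 8.4 kg.
Tool frame: the origin (TCP) lies midway between the tips of the shut fingers; the grasp point (between the pads) lies ctrl.grip_depth behind it (ctrl.grip_depth is the distance from the TCP to the grasp point, in m); z points along the fingers, y is the line along which they close (so a half turn about z gives the same grasp; the last joint's range is limited). The gripper opens to 92 mm and grips with 3 to 60 N. Pads are 20 mm wide; open, the fingers measure 128 mm over their backs; the gripper's body (75 mm by 189 mm) begins 69 mm behind the grasp point.
Start: joints at [1.189, 0.353, 1.633, -0, 1.155, -0.002], TCP at [0.232, 0.58, 0.215] pointing down, gripper open.
Joint ranges: [-2.63, 2.63], [-0.92, 2.1], [0.06, 2.66], [-1.3, 4.44], [0, 2.69], [-3.02, 3.02]. Speed limits (rad/s): [2.22, 2.22, 2.79, 3.14, 3.14, 3.14].

INTERFACE

Orientations are given as a unit quaternion [w, x, y, z].
In Python, from cell import ctrl gives the robot as it stands.
- The arm moves only by the shell command python3 -m crank 'ROWS' [OPENING] [FORCE]. ROWS is JSON, one flat list of numbers, 4 for each row, row after row: the shift along the tool's x, y, z in cm, then the turn about the tool's z in rad. A call has 1 to 5 rows; each row is the pose to reach, as a shift and turn from the pose commanded when the call began, along the tool's axes at that moment; what a row does not reach only later rows make up. A row lasts 1/12 s, in which the tool goes at most 41.7 mm and 7.16 degrees, less where a joint would pass 70% of its speed; a pose out of reach is approached as far as the arm can. A call with a gripper value outside its range is refused whole. OPENING is the opening, from 0 (shut) to 1 (fully open), set as the call begins (- or left out, the last holds). The fingers move at their own pace and stop on an object; FORCE is the grip in N (left out, the last holds). Time passes only in rows, so rows that repeat a pose let the fingers close. It gives the time, the measured TCP pose, the force, the opening and the grip force at its end, in the units of the state.
- ctrl.get_state(): the state, without advancing time (a new reading comes with each control period).
- ctrl.snapshot(name): name is "side" or "top" or "wrist"; returns the picture (400x640x3 uint8, red, green, blue); there is no depth.
- ctrl.calibration(name): a dict with "fx", "fy", "cx", "cy" (pixels), "rvec" (rotation vector, rad) and "tvec" (3), from world to camera coordinates, as OpenCV has them. Camera axes: x right, y down, z forward; pixel columns grow to the right and rows downward; lengths in m; the calibration is good to about 2 mm. A picture is of the moment at which its call begins: read the wrist's pose just before it. calibration takes no time and is no camera call; for the wrist camera it gives the pose at the moment of the call.
- ctrl.job_done(): hands the job in; it is judged then, once.
The state is a dict: "time": time; "joint_positions": joint angles; "joint_velocities": joint speeds; "joint_torque": joint torques, N m; "ee_pos": TCP position; "eef_rot": TCP orientation; "ft_force": force on the tool from outside, world axes, zero at the start; "torque": the same for the moment, N m; "grip_width": finger opening in m; "gripper_force": force on a finger pad.
Only numpy, scipy, OpenCV 4.12 (cv2) and the standard library are available. Lean on these libraries where they do the work, as an engineer would, in place of code of your own. Each camera call takes 0.05 s, during which the arm holds its last target. There are 200 camera calls.

TASK

One loose cup hinge is left on the floor of the deep plywood fittings box; the two small mounting plates in there are screwed down and stay. Lift the loose hinge out and lay it flat, right way up, in the empty compartment of the shallow wooden tray, beside its mate. Set it down rather than dropping it, and leave the mate where it lies.

Things in the scene. Friction and masses are not known exactly. Their poses are not given: they have to be found in the camera images.
- loose_hinge: Steel cabinet cup hinge, 82x52x13 mm, about 75 g. Origin: on its underside, z up. Cup (35 mm across, 11 high) centred at x=-23 mm; over it a flange x=-33 to -21, 52 wide in y, at 11 to 13 mm height; straight arm 16 wide (y), 10 high, from x=-5 to +41. Pinch the arm across y at x=+8. Starts flat and loose on the floor of fittings_box, any yaw, box x within 40 mm, box y -5 to +35 mm.
- mate_hinge: The mate, a steel hinge the same as loose_hinge in shape, size and frame. It lies loose and flat in the tray's -y compartment and stays there.
- fittings_box: Open plywood box with dark steel corner straps, fixed to the bench, 260 (x) x 230 (y) x 50 mm high, walls and floor 6 mm. Origin: centre of its underside; z up. Two flat steel mounting plates (52x18x7 mm) are screwed to its floor at x=+-65, y=-90 mm. It stands on the robot's left or right, the tray on the other side.
- door_tray: Shallow open wooden tray, fixed to the bench, 140 (x) x 240 (y) x 18 mm high, walls and floor 6 mm. A 6 mm divider along x at y=0, level with the rim, leaves two compartments of 128 (x) x 111 (y) mm. Origin: centre of its underside; z up. The +y compartment is empty, the -y one holds the mate hinge.
- empty_bay (a point): Centre of the floor surface (12 mm below the rim) of the tray's empty compartment; axes as the tray's.
Not all that is in view belongs to the job. What is shaped like the loose_hinge but blue is not meant.

How it is judged:
On the way:
1. the loose hinge is lifted clear out of the box in the fingers (z of loose_hinge in the frame of fittings_box above 0.055 m and contact force between the fingers and loose_hinge above 0.5 N), for 0.1 s.
At the end, for the whole second after the job is handed in: The loose hinge lies at rest in the tray's empty compartment: its origin within 45 mm of the compartment centre in tray x and in tray y, less than 5 mm above the compartment floor, right way up within 10 degrees. The mate hinge is within 20 mm of where it started and flat within 10 degrees (x of loose_hinge in the frame of empty_bay between -0.045 and 0.045 m and y of loose_hinge in the frame of empty_bay between -0.045 and 0.045 m and z of loose_hinge in the frame of empty_bay below 0.005 m and angle between each of loose_hinge, mate_hinge's own z axis and vertical below 0.17 rad and linear speed of loose_hinge below 0.02 m/s and distance of mate_hinge from where it was at the start of the episode below 0.02 m); the robot touches nothing.
It fails at once if the loose hinge is dropped (falls faster than 0.7 m/s out of the fingers, about 25 mm of fall) (linear speed of loose_hinge above 0.7 m/s and contact force between the fingers and loose_hinge below 0.05 N).
It also fails if it takes over 40 s, if anything falls off the work surface, if the arm or the gripper's body presses on something with over 40 N, if the wrist force passes 120 N, or if a joint passes its speed limit or range.

## Working session

There is one attempt and no reset: what is moved stays moved. The work goes in short steps, Python scripts to look and compute and a shell command to move; the robot and the scene stay as the last step left them, time stands still between calls to the robot, and variables do not carry over. Pictures are saved under pics/ and viewed, at most 10 in all, crops included, and the job is handed in when it is done.

```bash
mkdir -p pics
cat > h.py <<'E'
import numpy as np, cv2
from cell import ctrl
from scipy.spatial.transform import Rotation as R
def snap(n,f=None):
    c=ctrl.calibration(n); im=ctrl.snapshot(n)
    if f: cv2.imwrite('pics/'+f,im[:,:,::-1])
    return im,c
def ray(c,u,v):
    M=cv2.Rodrigues(np.array(c['rvec'],float))[0]; t=np.array(c['tvec'],float).ravel()
    return -M.T@t, M.T@np.array([(u-c['cx'])/c['fx'],(v-c['cy'])/c['fy'],1])
def plane(c,u,v,z):
    o,d=ray(c,u,v); return o+d*(z-o[2])/d[2]
def two(c1,p1,c2,p2):
    o1,d1=ray(c1,*p1);o2,d2=ray(c2,*p2)
    s=np.linalg.lstsq(np.c_[d1,-d2],o2-o1,rcond=None)[0]
    a=o1+s[0]*d1;b=o2+s[1]*d2
    return (a+b)/2,np.linalg.norm(a-b)
E
python3 - <<'E'
from h import *
np.set_printoptions(precision=4,suppress=True)
ims=[]
for n in('top','side','wrist'):
    im,c=snap(n,n+'0.png'); print(n,c)
s=ctrl.get_state();print(s['ee_pos'],s['eef_rot'],ctrl.grip_depth,s['time'])
E
```

```text
top {'fx': 429.486127615692, 'fy': 429.486127615692, 'cx': 319.2519414502888, 'cy': 200.1846834215772, 'rvec': array([ 2.1573, -2.1627,  0.1523]), 'tvec': array([-0.0471,  0.5409,  1.1139])}
side {'fx': 365.77025490224116, 'fy': 365.77025490224116, 'cx': 318.64804142833947, 'cy': 201.21992618830978, 'rvec': array([ 2.1235, -0.4701,  0.2353]), 'tvec': array([-0.5033,  0.1405,  0.9873])}
wrist {'fx': 324.7062816954468, 'fy': 324.7062816954468, 'cx': 320.41766738476656, 'cy': 200.9900479148573, 'rvec': array([-2.4061, -1.6311, -0.2223]), 'tvec': array([-0.624 , -0.0292,  0.3903])}
[0.2316 0.5801 0.214 ] [-0.0001  0.1888  0.982  -0.0005] 0.0187 0.15
```

View pics/top0.png

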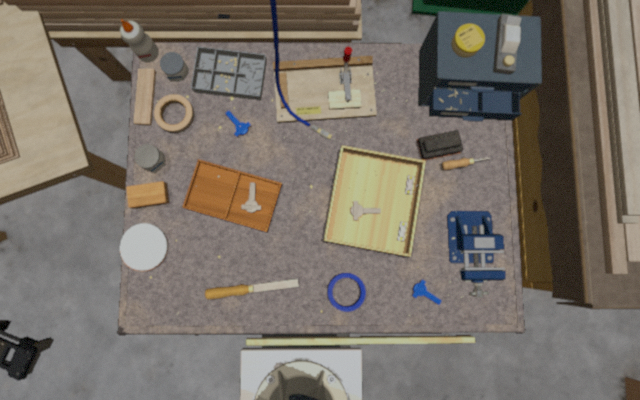

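View pics/wrist0.png

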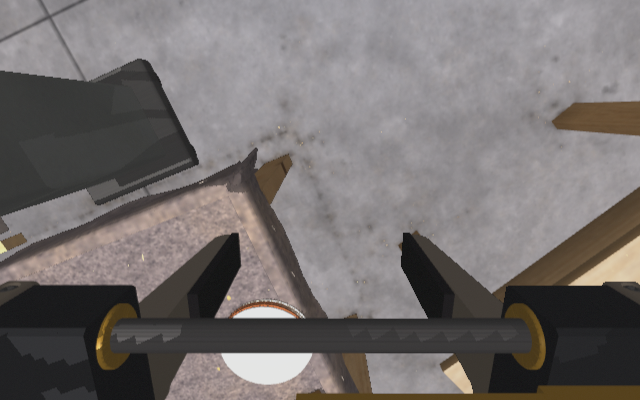

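Top view: the box is at (375,202) on the robot's right, with a loose grey hinge at (365,210) and plates at (410,185) and (402,232). The tray is at (233,196), with the mate at (251,197) and the empty half at about (212,190). The wrist picture shows only the bench corner.

Candidates:
- Grey hinge at (365,210) in the box. It fits: steel, and lying on the box floor.
- Mate at (251,197), in the tray.
- Blue lookalikes at (237,123) and (425,292).
- Clamp-like item at (347,80).

I'll confirm with an enlarged crop.

Run:
```python
import cv2,numpy as np
im=cv2.imread('pics/top0.png')
cv2.imwrite('pics/crop0.png',cv2.resize(im[140:260,170:430],None,fx=3,fy=3,interpolation=cv2.INTER_CUBIC))
from h import *
c=ctrl.calibration('top')
np.set_printoptions(precision=3,suppress=True)
for p in [(365,210),(212,190),(143,247),(341,147),(424,160),(412,254),(325,239)]: print(p,plane(c,*p,0.01))
print(ray(c,0,0)[0],ray(ctrl.calibration('side'),0,0)[0])
```

```text
(365, 210) [ 0.517 -0.174  0.01 ]
(212, 190) [0.573 0.245 0.01 ]
(143, 247) [0.418 0.425 0.01 ]
(341, 147) [ 0.693 -0.11   0.01 ]
(424, 160) [ 0.656 -0.34   0.01 ]
(412, 254) [ 0.397 -0.298  0.01 ]
(325, 239) [ 0.438 -0.064  0.01 ]
[ 0.393 -0.035  1.175] [ 0.156 -0.885  0.664]
```

View pics/crop0.png

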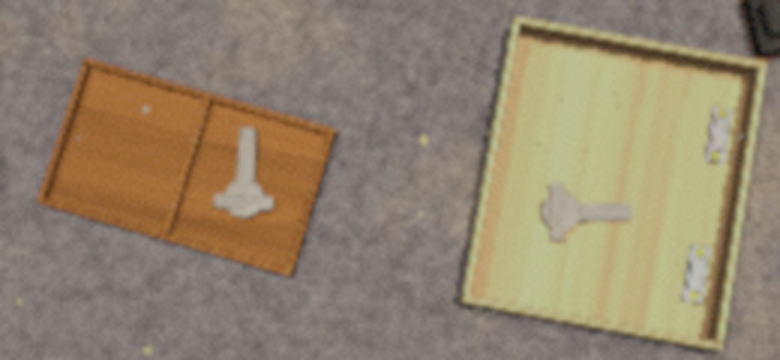

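View pics/side0.png

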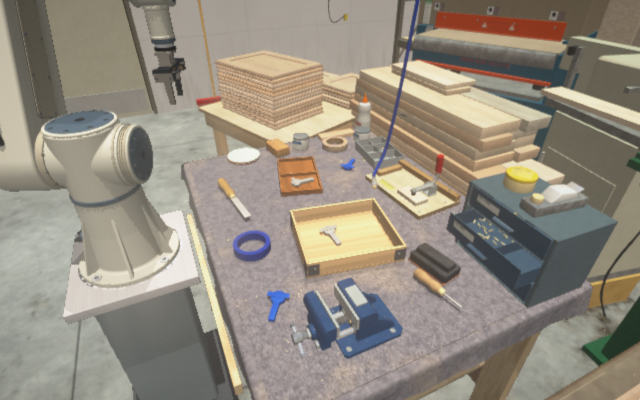

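The crop confirms the grey steel hinge in the box, with its cup to the left at crop (563,212) and its arm tip at crop (630,212). The tray's left compartment is empty. The side view shows the arm at the far left and the hinge at (330,234), and a blue cable hangs behind the tray around (380,170). Now I'll measure.

```bash
cat > m.py <<'E'
from h import *
np.set_printoptions(precision=4,suppress=True)
def blob(im,roi,smax=60,vmin=120):
    x0,y0,x1,y1=roi; hsv=cv2.cvtColor(im[y0:y1,x0:x1],cv2.COLOR_RGB2HSV)
    m=((hsv[...,1]<smax)&(hsv[...,2]>vmin)).astype(np.uint8)
    n,l,s,ce=cv2.connectedComponentsWithStats(m); k=1+s[1:,4].argmax()
    ys,xs=np.where(l==k); return np.c_[xs+x0,ys+y0].astype(float)
E
python3 - <<'E'
from m import *
def ld(n): return cv2.imread('pics/%s0.png'%n)[:,:,::-1].copy()
T,S=ld('top'),ld('side'); ct,cs=ctrl.calibration('top'),ctrl.calibration('side')
for nm,rt,rs in(('loose',(345,195,390,225),(315,222,345,248)),('mate',(238,178,268,216),(288,174,315,190))):
    for sm in (60,85):
        b=blob(T,rt,sm); q=blob(S,rs,sm)
        print(nm,sm,len(b),b.mean(0),b.min(0),b.max(0),'side',len(q),q.mean(0),q.min(0),q.max(0))
        print('  3d centroid',two(ct,b.mean(0),cs,q.mean(0)))
        P=np.array([plane(ct,*p,.017) for p in b])[:,:2]; c=P.mean(0); w,V=np.linalg.eigh(np.cov((P-c).T)); a=V[:,1]
        pr=(P-c)@a
        if (pr**3).mean()<0: a=-a   # long tail = arm end
        pr=(P-c)@a; print('  c',c,'yaw',np.degrees(np.arctan2(a[1],a[0])),'ext',pr.min(),pr.max())
# corners
def C(x,y): return (170+x/3,140+y/3)
print('tray');tc=np.array([plane(ct,*C(*p),.018) for p in((86,62),(333,130),(292,275),(42,202))])
print(tc,tc.mean(0),[np.linalg.norm(tc[i]-tc[i-1]) for i in range(4)])
print('box');bc=np.array([plane(ct,*C(*p),.05) for p in((517,17),(767,62),(722,349),(462,302))])
print(bc,bc.mean(0),[np.linalg.norm(bc[i]-bc[i-1]) for i in range(4)])
E
```

```text
loose 60 272 [361.7353 209.7096] [350. 199.] [380. 219.] side 183 [331.1366 232.7814] [320. 225.] [340. 244.]
  3d centroid (array([ 0.5174, -0.1644,  0.0116]), np.float64(0.00019238310936984607))
  c [ 0.5169 -0.1639] yaw -92.10144687835657 ext -0.03184189513122611 0.04971542840870037
loose 85 1247 [365.9471 209.2662] [345. 195.] [389. 224.] side 629 [329.9459 232.7011] [315. 222.] [344. 247.]
  3d centroid (array([ 0.5137, -0.1734,  0.0206]), np.float64(0.008434198003761058))
  c [ 0.5182 -0.1753] yaw -87.15860596914435 ext -0.05927146526887184 0.06548449168308913
mate 60 242 [251.3017 200.6033] [242. 183.] [260. 211.] side 103 [300.1845 181.0291] [291. 178.] [313. 185.]
  3d centroid (array([0.5444, 0.136 , 0.0122]), np.float64(0.0028856929741499122))
  c [0.5424 0.1357] yaw -1.8567113332992324 ext -0.028646920130773693 0.04846025039404476
mate 85 271 [251.1033 200.4871] [241. 182.] [260. 212.] side 128 [300.4297 181.0078] [291. 177.] [313. 186.]
  3d centroid (array([0.5451, 0.1365, 0.0118]), np.float64(0.0036056217063110594))
  c [0.5427 0.1363] yaw -2.319268501129784 ext -0.031513547856318026 0.05083122925311842
tray
[[0.6528 0.2815 0.018 ]
 [0.5896 0.0556 0.018 ]
 [0.458  0.0912 0.018 ]
 [0.5242 0.3167 0.018 ]] [0.5562 0.1862 0.018 ] [np.float64(0.1333537258089183), np.float64(0.23460281230865845), np.float64(0.13632062920554613), np.float64(0.2350949125215566)]
box
[[ 0.6865 -0.1108  0.05  ]
 [ 0.6452 -0.3339  0.05  ]
 [ 0.3911 -0.2858  0.05  ]
 [ 0.4323 -0.0603  0.05  ]] [ 0.5388 -0.1977  0.05  ] [np.float64(0.2591336670078517), np.float64(0.2269329136747618), np.float64(0.25867111477418675), np.float64(0.2292208392246112)]
```

```bash
cat > go.py <<'E'
import sys; from h import *
# x y z  toolY_angle_deg -> shift in cm in tool axes, turn rad
x,y,z,a=map(float,sys.argv[1:5]); s=ctrl.get_state()
q=np.array(s['eef_rot']); r=R.from_quat(q[[1,2,3,0]]); M=r.as_matrix()
d=M.T@(np.array([x,y,z])-s['ee_pos'])*100
cur=np.degrees(np.arctan2(M[1,1],M[0,1])); t=-((a-cur+90)%180-90)
print('shift',d.round(2),'turn',np.radians(t).round(3),'cur',cur.round(2),'t',s['time'],'tilt',np.degrees(np.arccos(-M[2,2])).round(2),'j',np.round(s['joint_positions'],2))
E
python3 go.py 0.516 -0.181 0.2 -2
```

```text
shift [-54.63 -60.14   1.47] turn 1.226 cur 68.24 t 0.15 tilt 0.06 j [ 1.19  0.35  1.63 -0.    1.16 -0.  ]
```

```bash
python3 -m crank '[-2.5,-2.8,0,0.1,-5.3,-5.8,0,0.2,-8.1,-8.9,0,0.3,-10.9,-12,0,0.4,-13.7,-15,0,0.5]' 1; python3 go.py 0.516 -0.181 0.2 -2
```

```text
time: 0.57
ee_pos: [0.3033, 0.3884, 0.2143]
eef_rot: [-0.0, 0.428, 0.904, -0.0]
ft_force: [1.2, 0.6, -0.3]
grip_width: 0.0917
gripper_force: 0.0
shift [-57.52 -19.65   1.45] turn 0.722 cur 39.35 t 0.5667 tilt 0.03 j [ 0.9   0.15  1.91 -0.    1.09  0.22]
```

```bash
python3 -m crank '[-3.8,-1.3,0,0.1,-7.6,-2.6,0,0.2,-11.4,-3.9,0,0.3,-15.2,-5.2,0,0.4,-19,-6.5,0.5,0.5]'; python3 go.py 0.516 -0.181 0.2 -2
```

```text
time: 0.98
ee_pos: [0.3749, 0.201, 0.2103]
eef_rot: [0.0, 0.638, 0.77, 0.001]
ft_force: [1.4, 0.8, -0.3]
grip_width: 0.092
gripper_force: 0.0
shift [-40.15   6.78   1.02] turn 0.221 cur 10.69 t 0.9833 tilt 0.1 j [ 0.49  0.04  2.04 -0.    1.06  0.3 ]
```

```bash
python3 -m crank '[-4,0.7,0,0.1,-8,1.4,0,0.2,-12,2.1,0.4,0.22,-16,2.8,0.4,0.22,-20,3.4,0.5,0.22]'; python3 go.py 0.516 -0.181 0.2 -2
```

```text
time: 1.4
ee_pos: [0.446, 0.0106, 0.2047]
eef_rot: [0.0, 0.717, 0.697, 0.0]
ft_force: [1.4, -0.1, 0.0]
grip_width: 0.0919
gripper_force: 0.0
shift [-18.94   7.56   0.47] turn 0.006 cur -1.68 t 1.4 tilt 0.02 j [0.02 0.08 2.01 0.   1.05 0.05]
```

```bash
python3 -m crank '[-4,0.7,0,0,-8,1.4,0,0,-12,2.1,0.4,0,-16,2.8,0.4,0,-19.5,3.4,0.5,0]'; python3 -m crank '[0,0,0,0,0,0,0,0]'; python3 go.py 0.516 -0.181 0.2 -2
python3 - <<'E'
from h import *
snap('wrist','wrist1.png')
E
```

```text
time: 1.82
ee_pos: [0.4738, -0.1859, 0.1995]
eef_rot: [0.0, 0.718, 0.697, -0.0]
ft_force: [0.8, 1.4, -0.2]
grip_width: 0.0918
gripper_force: 0.0
time: 1.98
ee_pos: [0.4737, -0.1848, 0.1992]
eef_rot: [-0.0, 0.718, 0.696, -0.0]
ft_force: [-0.5, 0.4, -0.1]
grip_width: 0.0922
gripper_force: 0.0
shift [ 0.52  4.21 -0.08] turn 0.003 cur -1.86 t 1.9833 tilt 0.04 j [-0.37  0.19  1.89  0.    1.06 -0.34]
```

View pics/wrist1.png

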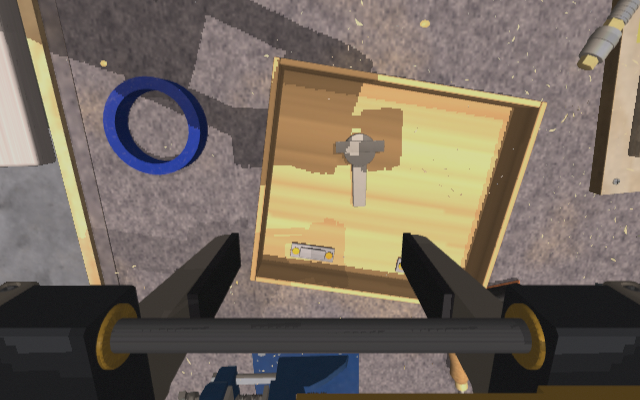

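The wrist view shows the hinge in the box: cup at (358,148), arm running down to its tip at (360,206), flange ends at (334,148) and (384,147). I'll move across and lower for a second view.

```bash
python3 -m crank '[0,2.1,2,0,0.4,4.2,4,0,0.4,4.2,5,0,0.4,4.2,5,0]'
python3 - <<'E'
from h import *
im,c=snap('wrist','wrist2.png')
import json; json.dump({k:np.array(v).tolist() for k,v in c.items()},open('w2.json','w'))
E
python3 go.py 0.516 -0.181 0.1 -2
```

```text
time: 2.37
ee_pos: [0.5148, -0.1783, 0.1472]
eef_rot: [-0.002, 0.716, 0.698, -0.001]
ft_force: [-1.1, 0.5, -0.3]
grip_width: 0.0918
gripper_force: 0.0
shift [-0.23  0.15  4.85] turn 0.008 cur -1.54 t 2.4167 tilt 0.21 j [-0.34  0.31  1.86  0.    0.97 -0.31]
```

View pics/wrist2.png

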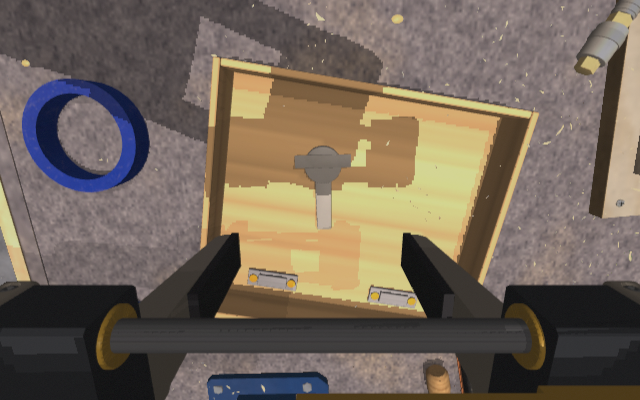

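Second wrist view: cup at (322,163), flange ends at (294,162) and (351,160), arm tip at about (324,227). The arm lies between the fingers. Next I'll triangulate between the two wrist places.

Run:
```python
from m import *
import json
c2={k:np.array(v) if isinstance(v,list) else v for k,v in json.load(open('w2.json')).items()}
def T(M,t): A=np.eye(4);A[:3,:3]=M;A[:3,3]=t;return A
def tool(p,q): q=np.array(q); return T(R.from_quat(q[[1,2,3,0]]).as_matrix(),p)
s=ctrl.get_state()
E2=T(cv2.Rodrigues(c2['rvec'])[0],c2['tvec'].ravel()) # world->cam
K=E2@tool(s['ee_pos'],s['eef_rot'])                   # tool->cam
E1=K@np.linalg.inv(tool([.4737,-.1848,.1992],[0,.718,.696,0]))
c1=dict(c2,rvec=cv2.Rodrigues(E1[:3,:3])[0],tvec=E1[:3,3])
a=cv2.imread('pics/wrist1.png')[:,:,::-1].copy();b=cv2.imread('pics/wrist2.png')[:,:,::-1].copy()
P1=blob(a,(325,125,395,212),50,60);P2=blob(b,(285,135,360,234),60,50)
def feats(P):
    bot=P[P[:,1]>P[:,1].max()-1.5]; x=P[:,0]
    L=P[x<x.min()+1.5].mean(0); Rr=P[x>x.max()-1.5].mean(0)
    arm=[P[(abs(P[:,1]-v)<1)][:,0].mean() for v in (P[:,1].max()-5,P[:,1].max()-12)]
    return len(P),bot.mean(0),L,Rr,arm
f1,f2=feats(P1),feats(P2);print(f1);print(f2)
for i,n in((1,'tip'),(2,'L'),(3,'R')):print(n,two(c1,f1[i],c2,f2[i]), 'plane', plane(c1,*f1[i],.017),plane(c2,*f2[i],.017))
for v in (190,200,210,220): 
    x=P2[abs(P2[:,1]-v)<.5][:,0]; print(v,x.min(),x.max(),plane(c2,x.mean(),v,.016))
```

```text
(1485, array([359. , 204.5]), array([336.5263, 146.7368]), array([382.5, 145.5]), [np.float64(358.5), np.float64(359.0)])
(1982, array([323.5417, 227.4583]), array([295.5, 161.5]), array([349.4783, 160.2609]), [np.float64(323.5), np.float64(323.5)])
tip (array([ 0.5147, -0.2113,  0.0193]), np.float64(0.0011051709165645419)) plane [ 0.5147 -0.2115  0.017 ] [ 0.515  -0.2127  0.017 ]
L (array([ 0.4906, -0.1466,  0.0187]), np.float64(0.0007249718936289045)) plane [ 0.4906 -0.1464  0.017 ] [ 0.4906 -0.1472  0.017 ]
R (array([ 0.5407, -0.1476,  0.0124]), np.float64(0.0009597896233023493)) plane [ 0.5397 -0.1466  0.017 ] [ 0.5405 -0.1473  0.017 ]
190 316.0 330.0 [ 0.5154 -0.1752  0.016 ]
200 316.0 330.0 [ 0.5151 -0.1851  0.016 ]
210 317.0 330.0 [ 0.5154 -0.1951  0.016 ]
220 317.0 330.0 [ 0.5151 -0.2053  0.016 ]
```

```bash
python3 -m crank '[-0.1,0,3,-0.03,-0.1,0.05,6,-0.03,-0.1,0.05,9,-0.03,-0.1,0.05,11.2,-0.03,-0.1,0.05,11.2,-0.03]' 0.6; python3 go.py 0.5153 -0.180 0.009 0
```

```text
time: 2.83
ee_pos: [0.5134, -0.1801, 0.035]
eef_rot: [-0.003, 0.707, 0.708, -0.001]
ft_force: [-1.3, 0.7, -0.5]
grip_width: 0.0606
gripper_force: 0.0
shift [0.  0.2 2.6] turn 0.002 cur 0.09 t 2.8333 tilt 0.34 j [-0.34  0.47  1.93 -0.    0.74 -0.34]
```

```bash
python3 -m crank '[0,0.2,1.3,0,0,0.2,2.3,0,0,0.2,2.6,0,0,0.2,2.6,0]'; python3 go.py 0.5153 -0.180 0.009 0
```

```text
time: 3.17
ee_pos: [0.5186, -0.1815, 0.0116]
eef_rot: [-0.0, 0.707, 0.707, -0.0]
ft_force: [-0.3, 0.1, 0.3]
grip_width: 0.055
gripper_force: 0.0
shift [ 0.15 -0.33  0.26] turn 0.001 cur 0.06 t 3.1667 tilt 0.0 j [-0.34  0.51  1.94  0.    0.69 -0.34]
```

```bash
python3 -m crank '[0.1,-0.3,0.15,0,0.1,-0.3,0.25,0,0.1,-0.3,0.25,0]'; python3 go.py 0.5153 -0.180 0.009 0; python3 -m crank '[0,0,0,0,0,0,0,0,0,0,0,0,0,0,0,0,0,0,0,0]' 0 25;python3 -m crank '[0,0,0,0,0,0,0,0,0,0,0,0,0,0,0,0,0,0,0,0]'
```

```text
time: 3.42
ee_pos: [0.5156, -0.1805, 0.0095]
eef_rot: [0.0, 0.707, 0.707, 0.0]
ft_force: [-0.8, 0.1, -0.4]
grip_width: 0.0554
gripper_force: 0.0
shift [ 0.05 -0.03  0.05] turn 0.001 cur 0.06 t 3.4167 tilt 0.02 j [-0.34  0.51  1.94 -0.    0.68 -0.34]
time: 3.83
ee_pos: [0.5157, -0.1805, 0.0092]
eef_rot: [0.0, 0.707, 0.707, 0.0]
ft_force: [-0.5, 0.6, 0.2]
grip_width: 0.0241
gripper_force: 0.0
time: 4.25
ee_pos: [0.5156, -0.1805, 0.0091]
eef_rot: [0.0, 0.707, 0.707, 0.0]
ft_force: [-0.8, -0.7, 0.1]
grip_width: 0.0155
gripper_force: 25.0
```

```bash
python3 -m crank '[0,0,-1,0,0,0,-3,0,0,0,-5.5,0,0,0,-8.5,0,0,0,-11,0]'; python3 -m crank '[0,0,0,0,0,0,0,0]'
python3 - <<'E'
from h import *
snap('wrist','wrist3.png')
E
python3 go.py 0.5675 0.2445 0.12 74.4
```

```text
time: 4.67
ee_pos: [0.5155, -0.1805, 0.1212]
eef_rot: [0.0, 0.707, 0.707, 0.0]
ft_force: [0.3, -0.7, -0.6]
grip_width: 0.0153
gripper_force: 25.0
time: 4.83
ee_pos: [0.5166, -0.1809, 0.121]
eef_rot: [0.002, 0.707, 0.707, 0.001]
ft_force: [-0.3, 0.1, -0.6]
grip_width: 0.0156
gripper_force: 25.0
shift [42.5   5.24 -0.05] turn -1.298 cur 0.06 t 4.8833 tilt 0.05 j [-0.34  0.34  1.89 -0.    0.91 -0.34]
```

View pics/wrist3.png

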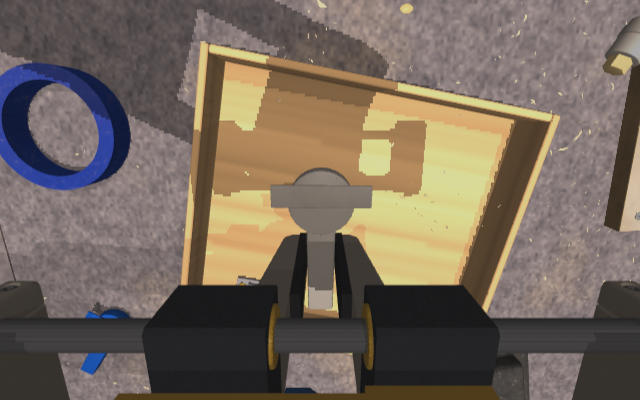

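The hinge is held level between the fingers, with its cup toward the top of the picture at (320,200), and it is clear of the box. Now carrying it to the tray.

```bash
python3 -m crank '[3.5,0.5,-0.5,0,7.5,1.1,-1,-0.05,11.5,1.7,-1,-0.15,15.5,2.3,-1,-0.25,19.5,2.9,-1,-0.35]'; python3 go.py 0.580 0.240 0.12 74.4
```

```text
time: 5.3
ee_pos: [0.5432, 0.0162, 0.1277]
eef_rot: [-0.001, 0.571, 0.821, -0.001]
ft_force: [1.2, -0.6, -0.7]
grip_width: 0.0155
gripper_force: 25.0
shift [19.7  11.24  0.76] turn -0.943 cur 20.36 t 5.3 tilt 0.15 j [ 0.03  0.33  1.89 -0.    0.93 -0.33]
```

```bash
python3 -m crank '[3.2,1.9,0,-0.11,6.5,3.7,0,-0.22,9.8,5.6,0,-0.33,13,7.4,0,-0.44,15,8.6,0,-0.55]'; python3 go.py 0.580 0.240 0.12 74.4
```

```text
time: 5.72
ee_pos: [0.5727, 0.188, 0.1274]
eef_rot: [-0.001, 0.326, 0.946, -0.0]
ft_force: [0.3, -0.3, -0.8]
grip_width: 0.0155
gripper_force: 25.0
shift [2.62 4.55 0.74] turn -0.391 cur 52.01 t 5.7167 tilt 0.13 j [ 0.31  0.41  1.76  0.    0.97 -0.59]
```

```bash
python3 -m crank '[1,1.7,0,-0.1,2,3.4,0,-0.2,2.6,4.5,0,-0.3,2.6,4.5,0,-0.39,2.6,4.5,0,-0.39]'; python3 -m crank '[0,0,0,0,0,0,0,0]'; python3 go.py 0.580 0.240 0.12 74.4;python3 - <<'E'
from h import *
im,c=snap('wrist','wrist4.png')
import json; json.dump({k:np.array(v).tolist() for k,v in c.items()},open('w4.json','w'))
E
```

```text
time: 6.13
ee_pos: [0.58, 0.2368, 0.1271]
eef_rot: [-0.001, 0.137, 0.991, -0.001]
ft_force: [0.4, 0.0, -0.9]
grip_width: 0.0156
gripper_force: 25.0
time: 6.3
ee_pos: [0.5805, 0.2357, 0.1281]
eef_rot: [-0.001, 0.141, 0.99, -0.0]
ft_force: [1.2, -1.3, -0.8]
grip_width: 0.0157
gripper_force: 25.0
shift [0.16 0.4  0.81] turn -0.011 cur 73.78 t 6.3 tilt 0.11 j [ 0.38  0.45  1.7  -0.    0.99 -0.9 ]
```

View pics/wrist4.png

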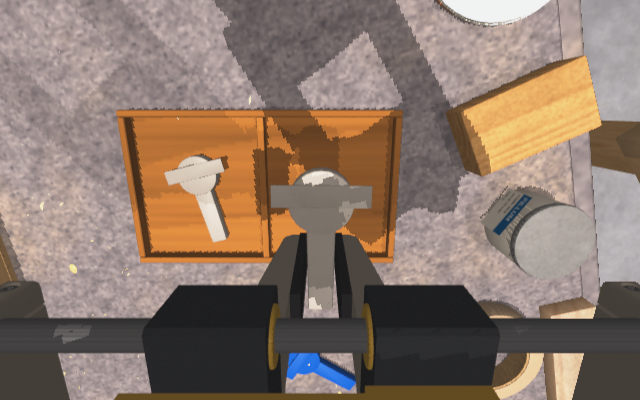

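The hinge is held above the tray's right (empty) half. Rim corners are at (118,111), (403,111), (394,262) and (141,262), and the divider is at about (265,113). I'll check the rim height and bay centre against the top view.

Run:
```python
from m import *
import json
c={k:np.array(v) if isinstance(v,list) else v for k,v in json.load(open('w4.json')).items()}; ct=ctrl.calibration('top')
W=[(403,111),(118,111),(141,262),(394,262)]; Tp=[(170+x/3,140+y/3) for x,y in((42,202),(86,62),(333,130),(292,275))]
P=np.array([plane(c,*w,.018) for w in W]); print(P)
Q=np.array([plane(ct,*t,.018) for t in Tp])
# match each wrist corner to the nearest top corner, then triangulate
for w,p in zip(W,P):
    k=np.linalg.norm(Q-p,axis=1).argmin(); print(k,two(c,w,ct,Tp[k]))
ctr=P.mean(0)
k=Q.mean(0); print('ctr wrist',ctr,'top',k)
y=(P[0]+P[3]-P[1]-P[2]); y/=np.linalg.norm(y); print('ydir deg',np.degrees(np.arctan2(y[1],y[0])),'bay',ctr+.0585*y)
print([np.linalg.norm(P[i]-P[i-1]) for i in range(4)])
```

```text
[[0.5257 0.3225 0.018 ]
 [0.4598 0.0957 0.018 ]
 [0.5911 0.0562 0.018 ]
 [0.6575 0.2851 0.018 ]]
0 (array([ 0.5312,  0.3379, -0.0499]), np.float64(0.0018334483652833692))
3 (array([0.4585, 0.0918, 0.0113]), np.float64(0.00034114100151294406))
2 (array([0.5905, 0.0558, 0.0174]), np.float64(0.0016234325070438773))
1 (array([0.653 , 0.2824, 0.0233]), np.float64(0.005147994088489263))
ctr wrist [0.5586 0.1899 0.018 ] top [0.5562 0.1862 0.018 ]
ydir deg 73.81626321018945 bay [0.5749 0.2461 0.018 ]
[np.float64(0.13697892845410964), np.float64(0.23622428744732454), np.float64(0.1371226368574113), np.float64(0.23832774715672767)]
```

```bash
python3 -m crank '[0.15,0.6,3,-0.01,0.15,0.6,6,-0.01,0.15,0.6,8,-0.01,0.15,0.6,9.5,-0.01,0.15,0.6,10,-0.01]'; python3 -m crank '[0,0,0,0,0,0,0,0]'; python3 go.py 0.581 0.242 0.009 74
```

```text
time: 6.77
ee_pos: [0.5797, 0.2413, 0.0264]
eef_rot: [-0.002, 0.136, 0.991, -0.001]
ft_force: [-0.7, -1.2, -0.5]
grip_width: 0.015
gripper_force: 25.0
time: 6.93
ee_pos: [0.5817, 0.2424, 0.0295]
eef_rot: [0.0, 0.135, 0.991, 0.0]
ft_force: [-0.6, -0.3, -1.1]
grip_width: 0.0157
gripper_force: 25.0
shift [ 0.06 -0.05  2.05] turn 0.008 cur 74.48 t 6.9333 tilt 0.01 j [ 0.39  0.58  1.75  0.    0.82 -0.91]
```

```bash
python3 -m crank '[0,0,0.8,0,0,0,1.4,0,0,0,1.8,0,0,0,2,0,0,0,2,0]'; python3 -m crank '[0,0,0,0,0,0,0,0]'; python3 go.py 0.581 0.242 0.009 74
```

```text
time: 7.35
ee_pos: [0.5813, 0.2425, 0.0092]
eef_rot: [-0.0, 0.134, 0.991, -0.0]
ft_force: [-0.2, -0.6, -1.1]
grip_width: 0.0156
gripper_force: 25.0
time: 7.52
ee_pos: [0.5814, 0.2426, 0.0091]
eef_rot: [0.0, 0.134, 0.991, 0.0]
ft_force: [-1.0, 0.2, -0.3]
grip_width: 0.0156
gripper_force: 25.0
shift [ 0.02 -0.07  0.01] turn 0.009 cur 74.54 t 7.5167 tilt 0.01 j [ 0.39  0.61  1.75 -0.    0.78 -0.91]
```

```bash
python3 -m crank '[0,0,0,0,0,0,0,0,0,0,0,0,0,0,0,0,0,0,0,0]' 0.45; python3 -m crank '[0,0,-0.5,0,0,0,-2,0,0,0,-5,0,0,0,-8,0,0,0,-12,0]'; python3 -m crank '[0,0,0,0,0,0,0,0]';python3 - <<'E'
from h import *
im,c=snap('wrist','wrist5.png')
t,_=snap('top'); s,_=snap('side')
cv2.imwrite('pics/end.png',np.vstack([im[:,:],])[:,:,::-1])
print(ctrl.get_state()['ft_force'])
# tray-plane positions of guess pixels come after viewing
import json; json.dump({k:np.array(v).tolist() for k,v in c.items()},open('w5.json','w'))
E
```

```text
time: 7.93
ee_pos: [0.5814, 0.2426, 0.0091]
eef_rot: [0.0, 0.134, 0.991, 0.0]
ft_force: [-0.2, -1.1, 0.8]
grip_width: 0.0411
gripper_force: 0.0
time: 8.35
ee_pos: [0.5799, 0.2419, 0.1289]
eef_rot: [-0.001, 0.134, 0.991, -0.001]
ft_force: [0.4, 0.9, -0.2]
grip_width: 0.0412
gripper_force: 0.0
time: 8.52
ee_pos: [0.5831, 0.2433, 0.1321]
eef_rot: [0.002, 0.134, 0.991, 0.001]
ft_force: [-0.0, 0.6, -0.5]
grip_width: 0.0416
gripper_force: 0.0
[-0.23476191  0.06844453 -1.17851427]
```

View pics/wrist5.png

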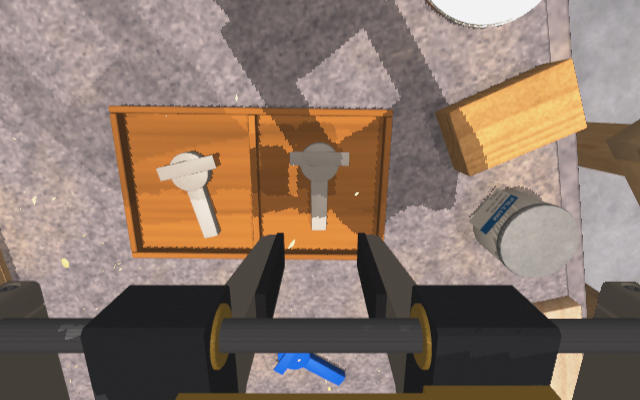

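The hinge lies flat in the empty bay, with its cup at (320,160) and tip at (319,229), clear of the walls and divider. The mate is undisturbed at (190,175), and the gripper is clear. I'm handing in.

```bash
python3 -c "
from cell import ctrl; print(ctrl.job_done())"
```

```text
the job is handed in; nothing more can be done
None
```

The loose hinge is out of the box and lies flat, cup side as found, near the centre of the tray's empty compartment; the mate was not touched, and I handed the job in at about 8.7 s (the hand-in gave no verdict).

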